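# Clear the photographed specimens into their tubs

### The arm

A 6-joint arm with a two-finger parallel gripper is mounted at the origin on the work surface. World frame = base frame: x ahead of the robot, y to its left, z up, the work surface at z = 0. Lengths are in m, angles in rad, forces in N, time in s.
With the tool pointing down it reaches from about 0.35 to 0.85 m from the base axis. Payload 8.1 kg.
Tool frame: the origin (TCP) lies on the centre line of the jaws, within the pads' length; the fingertips stand robot.tips_ahead ahead of it and the grasp point (between the pads) lies 6 mm ahead of it (robot.tips_ahead is the distance from the TCP to the fingertips, in m); z points along the fingers, y is the line along which they close (so a half turn about z gives the same grasp; the last joint's range is limited). The gripper opens to 93 mm and grips with 3 to 60 N. Pads are 15 mm wide; open, the fingers measure 128 mm over their backs; the gripper's body (75 mm by 188 mm) begins 65 mm behind the grasp point.
Start: joints at [1.12, 0.13, 1.488, -0, 1.523, -0.085], TCP at [0.215, 0.56, 0.205] pointing down, gripper open.
Joint ranges: [-2.96, 2.96], [-0.89, 2.26], [0.02, 2.5], [-1.34, 4.48], [0, 2.73], [-2.66, 2.66]. Speed limits (rad/s): [2.39, 2.39, 2.79, 3.14, 3.14, 3.14].

### API

Orientations are given as a rotation vector (axis times angle).
In Python, from plant import robot gives the robot as it stands.
- The arm moves only by the tool apply_moves, never from a script. Its arguments are lists of equal length, an entry for each row: "delta_pos": the shift along the tool's x, y, z in cm, a list of three; "twist": the turn about the tool's z in rad. A call has 1 to 8 rows; each row shifts and turns the commanded pose from where the row before left it, along the tool's axes as they then stand; what a row does not reach is not made up. A row lasts 1/8 s, in which the tool goes at most 62.5 mm and 10.7 degrees, less where a joint would pass 70% of its speed; a pose out of reach is approached as far as the arm can. A call with a gripper value outside its range is refused whole. "gripper" is the finger opening in cm, from 0 to 9.3, set as the call begins (left out, the last holds). The fingers move at their own pace and stop on an object; "squeeze" is the grip in N (left out, the last holds). Time passes only in rows, so rows that do not move let the fingers close. It gives the time, the measured TCP pose, the force, the opening and the grip force at its end, in the units of the state.
- robot.read_state(): the state, without advancing time (a new reading comes with each control period).
- robot.read_camera(name): name is "scene" or "top" or "wrist"; returns a dict with "frame" (480x640x3 uint8, red, green, blue), "vertical_fov" (degrees; the focal length in pixels is half the picture's height over the tangent of half this angle, whatever the lens; pixels are square), "cx", "cy" (the principal point, pixels), "R" (3x3) and "t" (3): a world point X has camera coordinates R X + t. Camera axes: x right, y down, z forward; pixel columns grow to the right and rows downward; lengths in m; the calibration is good to about 2 mm. A picture is of the moment at which its call begins. There is no depth.
- robot.close_job(): hands the job in; it is judged then, once.
The state is a dict: "t": time; "q": joint angles; "dq": joint speeds; "joint_torque": joint torques, N m; "tool_pos": TCP position; "orientation": TCP orientation; "force": force on the tool from outside, world axes, zero at the start; "wrist_torque": the same for the moment, N m; "opening": finger opening in m; "gripper_force": force on a finger pad.
Only numpy, scipy, OpenCV 4.12 (cv2) and the standard library are available. Lean on these libraries where they do the work, as an engineer would, in place of code of your own. Each camera call takes 0.05 s, during which the arm holds its last target. There are 200 camera calls.

### The job

Pull the sliding photo stage fully out from under its lamp by the yellow knob and leave it out. Then put the pink coral into the white tub and the amber bottle into the blue tub, each lying flat on the bottom of its tub; let go of each one only just over or inside the tub, so that it does not fall far. Leave the tubs where they stand, and do not disturb the jar, the vial or the urchin.

Things in the scene. Friction and masses are not known exactly. Their poses are not given: they have to be found in the camera images.
- stage (a joint): how far the stage is out, m: 0 = fully in under the lamp bridge, 0.17 = fully out at its stop. A dark shallow tray 250 mm (stand x) by 190 mm (stand y), floor top 18 mm above the table, rim lips 6 mm above that floor; slides along the stand's -y with about 2 N friction, stays where left.
- stage_knob (a point): the grip point of the upright yellow knob on the stage's front tab: on the knob's axis, 50 mm above the table. The knob is a 24 mm cylinder, from 20 mm (top of the aluminium tab, 34 mm wide) to 70 mm above the table. It moves with the stage and lies 145 mm from the stage's centre, in the stand's -y direction.
- stand: fixed grey photo stand, bed 300 mm (x) by 390 mm (y -270 to +120), 10 mm thick. Origin: on the table under the middle of the lamp bridge; the stage slides out along its -y. Black bridge: x +-150, y +-45 mm, 130 to 146 mm high, legs at x +-142, y +-38. Camera above it: x +-43, y +-25, 173 to 271 mm high; mast at y +105, 280 mm high. Both specimens start on the stage under the bridge.
- coral: the pink branch of dry coral, 120 mm long, lying on the stage (0.12 kg or so). Origin: centre of its underside; x along its straight trunk, a round bar 30 mm thick whose middle 50 mm are clear for the fingers; z up. It forks at both ends into short pale-tipped stubs, 18 mm high, reaching up to 33 mm to either side; one small tip near each end rises to 43 mm.
- coral_mid (a point): the centre of the coral's trunk, 15 mm above its underside
- bottle: the amber square sample bottle with a white round cap, lying on its side on the stage, 100 mm long, 40 x 40 mm (0.14 kg or so). Origin: centre of its underside as it lies; x along its length, the cap (33 mm across, 20 mm long) at +x; z up. The square part runs from x = -50 to +24 mm.
- bottle_mid (a point): the centre of the amber bottle, 20 mm above its underside
- white_tub: the white open rectangular specimen tub standing on the table, 175 x 120 mm outside, 75 mm high, walls and floor 4 mm thick (inside 167 x 112 mm). Origin: centre of its underside; x along its 175 mm length, z up. It is loose (0.5 kg) and its yaw varies; the white and blue tubs may swap places.
- blue_tub: the blue open rectangular specimen tub standing on the table, 175 x 120 mm outside, 75 mm high, walls and floor 4 mm thick (inside 167 x 112 mm). Origin: centre of its underside; x along its 175 mm length, z up. It is loose (0.5 kg) and its yaw varies; the white and blue tubs may swap places.
- jar: a bystander: a lidded glass jar with a paper label standing on the table, 64 mm across, 100 mm high. Origin: centre of its underside.
- vial: a bystander: a pale vial with a green cap standing on the table, 32 mm across, 76 mm high. Origin: centre of its underside.
- urchin: a bystander: a purple urchin shell lying on the table, 60 mm across, 35 mm high. Origin: centre of its underside.
Mind the look-alikes: they are no part of the job. Of the things shaped like the blue_tub, the blue one is meant.

How it is judged:
On the way:
1. the stage has been pulled fully out (within 25 mm of its stop) (value of joint stage above 0.145 m), for 0.2 s.
At the end, for the whole second after the job is handed in: Coral in the white tub, bottle in the blue tub: flat (0.3 rad), centre under 45 mm above the tub's underside and within 45 mm along, 40 mm across its middle; released, at rest; stage within 25 mm of its stop; tubs upright, moved under 50 mm; jar, vial, urchin under 30 mm (x of coral_mid in the frame of white_tub between -0.045 and 0.045 m and y of coral_mid in the frame of white_tub between -0.04 and 0.04 m and z of coral_mid in the frame of white_tub between 0 and 0.045 m and angle between coral's own x axis and vertical between 1.27 and 1.87 rad and linear speed of each of coral, bottle below 0.03 m/s and x of bottle_mid in the frame of blue_tub between -0.045 and 0.045 m and y of bottle_mid in the frame of blue_tub between -0.04 and 0.04 m and z of bottle_mid in the frame of blue_tub between 0 and 0.045 m and angle between bottle's own x axis and vertical between 1.27 and 1.87 rad and value of joint stage above 0.145 m and angle between each of white_tub, blue_tub's own z axis and vertical below 0.08 rad and distance of each of white_tub, blue_tub from where it was at the start of the episode below 0.05 m and distance of each of jar, vial, urchin from where it was at the start of the episode below 0.03 m); the robot touches nothing.
It fails at once if the coral falls freely from too high (faster than 1.4 m/s, a fall of about 100 mm) (linear speed of coral above 1.4 m/s and contact force between the fingers and coral below 0.05 N).
It fails at once if the bottle falls freely from too high (faster than 1.4 m/s, a fall of about 100 mm) (linear speed of bottle above 1.4 m/s and contact force between the fingers and bottle below 0.05 N).
It fails at once if the jar, the vial or the urchin is shifted by more than 30 mm or tipped over (distance of any of jar, vial, urchin from where it was at the start of the episode above 0.03 m or angle between any of jar, vial, urchin's own z axis and vertical above 0.5 rad).
It fails at once if a tub is shifted by more than 50 mm or tipped up (distance of any of white_tub, blue_tub from where it was at the start of the episode above 0.05 m or angle between any of white_tub, blue_tub's own z axis and vertical above 0.5 rad).
It also fails if it takes over 69 s, if anything falls off the work surface, if the arm or the gripper's body presses on something with over 40 N, if the wrist force passes 120 N, or if a joint passes its speed limit or range.

## Working session

There is one attempt and no reset: what is moved stays moved. The work goes in short steps, Python scripts to look and compute and a tool call to move; the robot and the scene stay as the last step left them, time stands still between calls to the robot, and variables do not carry over. Pictures are saved under pics/ and viewed, at most 10 in all, crops included, and the job is handed in when it is done.

Besides the shell and the picture viewer there is one more tool, called by a JSON object that holds its "name" and its "arguments", one argument or row to a line. apply_moves: Moves the arm, as the interface text tells. Its arguments: {"type":"object","properties":{"delta_pos":{"type":"array"},"twist":{"type":"array"},"gripper":{"type":"number"},"squeeze":{"type":"number"}},"required":["delta_pos","twist"]}

```bash
mkdir -p pics; ls; python3 - <<'E'
from plant import robot
import cv2,numpy as np,pickle
s=robot.read_state();print({k:np.round(v,3) for k,v in s.items()},robot.tips_ahead)
for n in("scene","top"):
    c=robot.read_camera(n);pickle.dump(c,open(f"pics/{n}0.pkl","wb"))
    cv2.imwrite(f"pics/{n}0.png",c["frame"][:,:,::-1])
    print(n,c["vertical_fov"],c["cx"],c["cy"],np.round(c["R"],3).tolist(),np.round(-c["R"].T@c["t"],3))
E
```

```text
pics
{'t': np.float64(0.0), 'q': array([ 1.12 ,  0.131,  1.489, -0.   ,  1.523, -0.085]), 'dq': array([ 0.001,  0.001,  0.   ,  0.001, -0.001, -0.002]), 'joint_torque': array([ 1.0000e-03, -5.5981e+01, -4.9178e+01,  7.7000e-02,  3.5000e-02,
       -0.0000e+00]), 'tool_pos': array([0.214, 0.56 , 0.204]), 'orientation': array([-5.710e-01, -3.089e+00,  3.000e-03]), 'force': array([-0.198, -0.352, -0.525]), 'wrist_torque': array([0.002, 0.074, 0.078]), 'gripper_force': np.float64(0.0), 'opening': np.float64(0.093)} 0.025
scene 56.57352746623898 321.1449613625063 236.6589619589807 [[0.874, 0.486, -0.01], [0.291, -0.539, -0.791], [-0.389, 0.688, -0.612]] [ 0.926 -0.941  0.76 ]
top 57.21231024904114 320.677766505179 243.26296298316902 [[0.024, -1.0, 0.009], [-0.997, -0.024, -0.069], [0.069, -0.007, -0.998]] [ 0.386 -0.141  1.307]
```

View pics/top0.png

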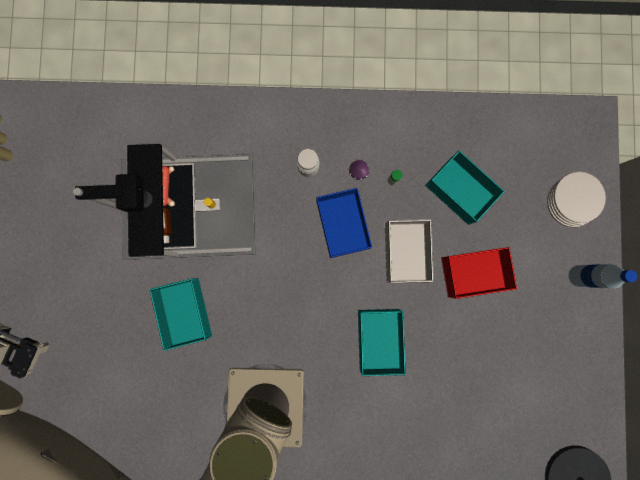

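View pics/scene0.png

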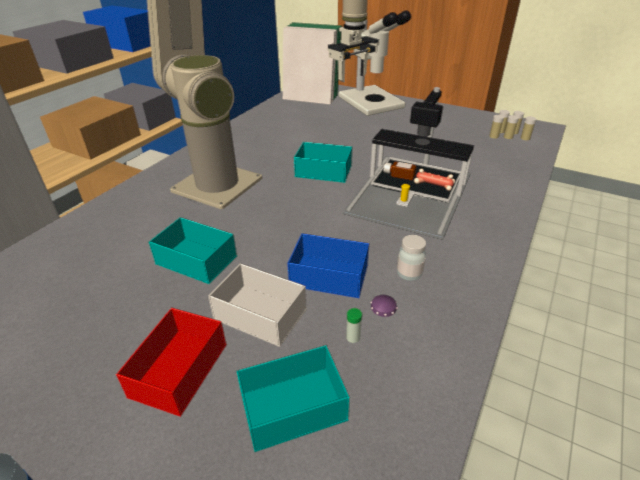

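The top view shows the knob at (210,203), the blue tub at (344,222), the white tub at (410,251), the jar at (308,161), the urchin at (359,169) and the vial at (396,176). The coral and bottle are partly under the bridge, at about x=166.

```bash
cat > h.py <<'E'
import cv2,numpy as np,pickle
from scipy.spatial.transform import Rotation as Ro
from plant import robot
def cast(c,uv,z):
    f=240/np.tan(np.radians(c["vertical_fov"]/2)); uv=np.atleast_2d(uv).astype(float)
    d=np.c_[(uv[:,0]-c["cx"])/f,(uv[:,1]-c["cy"])/f,np.ones(len(uv))]@c["R"]
    o=-c["R"].T@c["t"]; return o+d*((z-o[2])/d[:,2])[:,None]
def mask(c,lo,hi,roi=None):
    m=cv2.inRange(cv2.cvtColor(c["frame"],cv2.COLOR_RGB2HSV),lo,hi)
    if roi:
        k=np.zeros_like(m);a,b,e,g=roi;k[b:g,a:e]=255;m&=k
    return m
def big(m): return max(cv2.findContours(m,0,2)[0],key=cv2.contourArea)
def rect(c,m,z):
    """min-area rectangle of the largest blob on plane z: centre, size(long,short), yaw of long axis"""
    p=cast(c,big(m).reshape(-1,2),z)[:,:2]
    b=cv2.boxPoints(cv2.minAreaRect((p*1000).astype(np.float32)))/1000
    e=[b[1]-b[0],b[2]-b[1]];e.sort(key=np.linalg.norm)
    return b.mean(0),np.linalg.norm(e[1]),np.linalg.norm(e[0]),np.arctan(e[1][1]/e[1][0])
def plan(p,yaw=None):
    """delta (cm, tool axes) to TCP target p, and twist to put tool y at world angle yaw (mod pi)"""
    s=robot.read_state();R=Ro.from_rotvec(s["orientation"]).as_matrix()
    d=R.T@(np.array(p)-s["tool_pos"])*100
    cur=np.arctan2(R[1,1],R[0,1]);tw=0
    if yaw is not None: tw=-((yaw-cur+np.pi/2)%np.pi-np.pi/2)
    print("t%.2f pos %s q6 %.2f dcm %s twist %.3f"%(s["t"],np.round(s["tool_pos"],4),s["q"][5],np.round(d,2),tw),"world->tool",np.round(R.T,2).tolist())
E
python3 - <<'E'
from h import *
T=pickle.load(open("pics/top0.pkl","rb"));S=pickle.load(open("pics/scene0.pkl","rb"))
for n,c in(("top",T),("scene",S)):
    print(n,"blue",rect(c,mask(c,(110,120,50),(125,255,255),(300,170,390,270) if n=="top" else (280,230,380,300)),.075))
m=mask(T,(0,0,110),(179,60,255),(380,210,440,290));r=rect(T,m,.075);print("white",r)
m=mask(T,(18,120,90),(35,255,255),(190,185,230,220));print("knob px",big(m).reshape(-1,2).mean(0))
for c,roi in((T,(190,185,230,220)),(S,(390,175,420,210))):
    m=mask(c,(18,120,90),(35,255,255),roi);p=big(m).reshape(-1,2)
    print("knob",cv2.boundingRect(p),cast(c,p.mean(0),.05),cast(c,[p[:,0].mean(),p[:,1].min()],.07))
# stand bridge corners, rough (z .146), stand bed outer right edge
print("bridge",rect(T,mask(T,(0,0,0),(179,255,40),(126,140,166,262)),.146))
print("bed right edge",cast(T,[[253,155],[254,252]],.01))
print("jar,urchin,vial",cast(T,[[308,157]],.1),cast(T,[[359,169]],.035),cast(T,[[397,174]],.076))
plan([.3,.2,.2],0)
E
```

```text
top blue (array([ 0.5328686 , -0.21378963], dtype=float32), np.float32(0.17544818), np.float32(0.12056542), np.float32(0.26012197))
scene blue (array([ 0.6480754, -0.2661414], dtype=float32), np.float32(0.010867779), np.float32(0.0020517379), np.float32(-1.4596486))
white (array([ 0.45829237, -0.40827   ], dtype=float32), np.float32(0.18268506), np.float32(0.13007987), np.float32(0.041483417))
knob px [208.53846154 203.23076923]
knob (204, 198, 12, 10) [[0.58039969 0.17439275 0.05      ]] [[0.59222506 0.16998648 0.07      ]]
knob (400, 184, 10, 18) [[0.59076662 0.15419463 0.05      ]] [[0.58006216 0.17670667 0.07      ]]
bridge (array([0.57234275, 0.31753168], dtype=float32), np.float32(0.29741007), np.float32(0.10290787), np.float32(0.05405287))
bed right edge [[0.73531673 0.05781537 0.01      ]
 [0.44517116 0.04492632 0.01      ]]
jar,urchin,vial [[ 0.70940163 -0.10911056  0.1       ]] [[ 0.69498885 -0.25779626  0.035     ]] [[ 0.67342166 -0.36219765  0.076     ]]
t0.10 pos [0.2144 0.5598 0.2038] q6 -0.09 dcm [-20.87 -30.54   0.43] twist 1.205 world->tool [[-0.93, 0.36, 0.0], [0.36, 0.93, -0.0], [-0.0, -0.0, -1.0]]
```

{"name": "apply_moves", "arguments": {
  "delta_pos": [
    [0, 0, 0],
    [0, 0, 0],
    [0, 0, 0],
    [0, 0, 0],
    [0, 0, 0],
    [0, 0, 0],
    [0, 0, 0],
    [0, 0, 0]
  ],
  "twist": [0.145, 0.145, 0.145, 0.145, 0.145, 0.145, 0.145, 0.145],
  "gripper": 9.3
}}

```text
t: 1.1
tool_pos: [0.2145, 0.56, 0.2041]
orientation: [2.176, 2.265, -0.002]
force: [-0.3, 0.6, 0.7]
opening: 0.093
gripper_force: 0.0
```

```bash
python3 -c "
from h import *
plan([.36,.17,.2],.045)"
```

```text
t1.10 pos [0.2145 0.56   0.2041] q6 1.08 dcm [-39.55  12.98   0.44] twist -0.005 world->tool [[-0.04, 1.0, -0.0], [1.0, 0.04, -0.0], [-0.0, -0.0, -1.0]]
```

{"name": "apply_moves", "arguments": {
  "delta_pos": [
    [-4.95, 1.6, 0],
    [-4.95, 1.6, 0],
    [-4.95, 1.6, 0],
    [-4.95, 1.6, 0],
    [-4.95, 1.6, 0],
    [-4.95, 1.6, 0],
    [-4.95, 1.6, 0],
    [-4.95, 1.6, 0]
  ],
  "twist": [0, 0, 0, 0, 0, 0, 0, 0]
}}

```text
t: 2.1
tool_pos: [0.3604, 0.1689, 0.2045]
orientation: [2.17, 2.271, -0.0]
force: [0.1, -0.2, -0.6]
opening: 0.0932
gripper_force: 0.0
```

{"name": "apply_moves", "arguments": {
  "delta_pos": [
    [0, 5, 0],
    [0, 5, 0],
    [0, 5, 0],
    [0, 5, 0],
    [0, 2, 0],
    [0, 0, 0],
    [0, 0, 0]
  ],
  "twist": [0, 0, 0, 0, 0, 0, 0]
}}

```text
t: 2.98
tool_pos: [0.5792, 0.1804, 0.2043]
orientation: [-2.17, -2.27, 0.002]
force: [-0.7, 0.0, -0.2]
opening: 0.0933
gripper_force: 0.0
```

```bash
python3 -c "
from h import *
c=robot.read_camera('wrist');cv2.imwrite('pics/w1.png',c['frame'][:,:,::-1]);pickle.dump(c,open('pics/w1.pkl','wb'))
print(-c['R'].T@c['t'])
for k in (0,1):
  m=mask(c,(18,120,90),(35,255,255))
p=big(m).reshape(-1,2);print(cv2.boundingRect(p),p.mean(0),cast(c,p.mean(0),.07))
plan([.585,.17,.2],.045)"
```

```text
[0.57566439 0.26086528 0.3842671 ]
(307, 203, 30, 41) [321.35416667 222.875     ] [[0.5827231  0.17943644 0.07      ]]
t3.02 pos [0.5791 0.1804 0.2046] q6 0.17 dcm [-1.07  0.54  0.46] twist 0.000 world->tool [[-0.05, 1.0, -0.0], [1.0, 0.05, -0.0], [-0.0, -0.0, -1.0]]
```

View pics/w1.png

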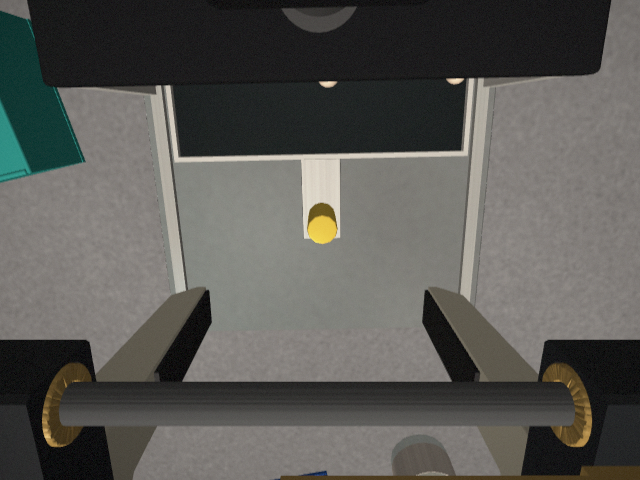

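The wrist view shows the knob top at about (322,229), roughly central between the fingers, with the stage lip behind it at row 158.

{"name": "apply_moves", "arguments": {
  "delta_pos": [
    [-0.8, 0.4, 0],
    [0, 0, 4],
    [0, 0, 4],
    [0, 0, 4],
    [0, 0, 2.2],
    [0, 0, 0],
    [0, 0, 0]
  ],
  "twist": [0, 0, 0, 0, 0, 0, 0]
}}

```text
t: 3.9
tool_pos: [0.5852, 0.1725, 0.0644]
orientation: [2.17, 2.27, 0.003]
force: [0.6, -0.8, 0.4]
opening: 0.0929
gripper_force: 0.0
```

{"name": "apply_moves", "arguments": {
  "delta_pos": [
    [0, 0, 0],
    [0, 0, 0],
    [0, 0, 0],
    [0, 0, 0],
    [0, 0, 0],
    [0, 0, 0]
  ],
  "twist": [0, 0, 0, 0, 0, 0],
  "gripper": 1.5,
  "squeeze": 25
}}

```text
t: 4.65
tool_pos: [0.5843, 0.1725, 0.0626]
orientation: [-2.171, -2.271, 0.0]
force: [1.0, 0.3, 0.4]
opening: 0.0375
gripper_force: 0.0
```

{"name": "apply_moves", "arguments": {
  "delta_pos": [
    [0, 0, 0],
    [0, 0, 0],
    [0, 0, 0],
    [0, 0, 0]
  ],
  "twist": [0, 0, 0, 0]
}}

```text
t: 5.15
tool_pos: [0.5844, 0.1726, 0.0627]
orientation: [2.171, 2.271, -0.0]
force: [-0.3, 0.1, 0.1]
opening: 0.0151
gripper_force: 0.0
```

{"name": "apply_moves", "arguments": {
  "delta_pos": [
    [-1, 0, 0],
    [-2, 0, 0],
    [-2, 0, 0],
    [-2, 0, 0],
    [-2, 0, 0],
    [-2, 0, 0],
    [-2, 0, 0],
    [-2, 0, 0]
  ],
  "twist": [0, 0, 0, 0, 0, 0, 0, 0]
}}

```text
t: 6.15
tool_pos: [0.5912, 0.0213, 0.0628]
orientation: [2.171, 2.271, 0.0]
force: [-0.1, 1.5, -0.4]
opening: 0.0154
gripper_force: 0.0
```

{"name": "apply_moves", "arguments": {
  "delta_pos": [
    [-1, 0, 0],
    [-0.8, 0, 0],
    [0, 0, 0]
  ],
  "twist": [0, 0, 0]
}}

```text
t: 6.52
tool_pos: [0.592, 0.0045, 0.0627]
orientation: [-2.171, -2.27, -0.0]
force: [-0.1, 0.6, 0.2]
opening: 0.0151
gripper_force: 0.0
```

The fingers closed to 15 mm with no grip force, so they missed the knob. I'll look before the next attempt.

{"name": "apply_moves", "arguments": {
  "delta_pos": [
    [0, 0, -5],
    [0, 0, -5],
    [0, 0, -4],
    [0, 0, 0]
  ],
  "twist": [0, 0, 0, 0],
  "gripper": 9.3
}}

```text
t: 7.02
tool_pos: [0.5946, 0.0053, 0.2077]
orientation: [2.166, 2.267, 0.008]
force: [0.7, 0.0, -0.3]
opening: 0.0504
gripper_force: 0.0
```

```bash
python3 -c "
from h import *
T=robot.read_camera('top');w=robot.read_camera('wrist')
m=mask(w,(18,120,90),(35,255,255));p=big(m).reshape(-1,2);print(cv2.boundingRect(p))
cv2.imwrite('pics/a2.png',np.hstack([cv2.resize(T['frame'][130:280,100:340],(480,300)),cv2.resize(w['frame'],(320,240),interpolation=3).copy() if 0 else cv2.copyMakeBorder(cv2.resize(w['frame'],(320,240)),0,60,0,0,0)])[:,:,::-1])
plan([.585,.17,.2],.055)"
```

```text
(458, 386, 24, 61)
t7.12 pos [0.5921 0.0053 0.2028] q6 -0.12 dcm [16.48  0.05  0.28] twist -0.009 world->tool [[-0.05, 1.0, 0.0], [1.0, 0.05, 0.0], [0.0, 0.0, -1.0]]
```

View pics/a2.png

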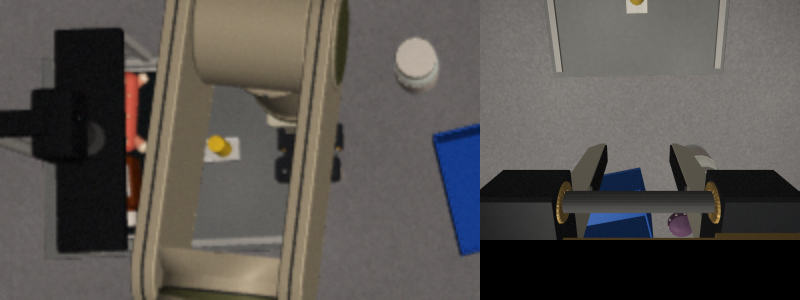

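```bash
cat >> h.py <<'E'
def proj(c,X):
    f=240/np.tan(np.radians(c["vertical_fov"]/2));q=c["R"]@np.array(X)+c["t"];return np.round([c["cx"]+f*q[0]/q[2],c["cy"]+f*q[1]/q[2]],1)
E
python3 -c "
from h import *
T=pickle.load(open('pics/top0.pkl','rb'));S=pickle.load(open('pics/scene0.pkl','rb'));w=pickle.load(open('pics/w1.pkl','rb'))
print(np.round(w['R'],3).tolist(),w['vertical_fov'],w['cx'],w['cy'])
for s in(-.046,.046): print('tip',proj(w,[.579+s,.1804+s*.05,.18]))
for X in([.583,.175,.07],[.583,.175,.02],[.583,.155,.07],[.583,.155,.02],[.59,.05,.01],[0,0,0]): print(X,proj(w,X),proj(T,X),proj(S,X))
"
```

```text
[[0.999, 0.044, -0.001], [0.043, -0.956, 0.289], [0.012, -0.289, -0.957]] 59.827712933125945 316.5361990374099 239.10015583699172
tip [228.7 274. ]
tip [404.3 273.1]
[0.583, 0.175, 0.07] [321.4 228.4] [206.6 201.2] [404.9 184.5]
[0.583, 0.175, 0.02] [320.9 213.6] [210.9 204. ] [403.2 198.7]
[0.583, 0.155, 0.07] [320.2 252.6] [213.7 201.4] [402.5 187.6]
[0.583, 0.155, 0.02] [319.8 235.1] [217.7 204.1] [400.8 201.9]
[0.59, 0.05, 0.01] [321.9 332.8] [254.  203.2] [389.4 223.3]
[0, 0, 0] [-243.9  348.1] [264.8 405.9] [216.7 183.8]
```

```bash
python3 -c "
from h import *
w=robot.read_camera('wrist');T=robot.read_camera('top');S=robot.read_camera('scene')
print(-w['R'].T@w['t'])
for n,c,roi in(('w',w,(280,0,350,60)),('T',T,(190,185,240,220)),('S',S,(380,175,425,220))):
  m=mask(c,(18,120,90),(35,255,255),roi)
  if m.any(): print(n,cv2.boundingRect(big(m)),[proj(c,[.583,y,z]).tolist() for y in(.165,.175) for z in (.07,.02)])
f=S['frame'][80:230,300:500];cv2.imwrite('pics/s2.png',cv2.resize(np.hstack([f,w['frame'][0:150,220:420]]),(800,300))[:,:,::-1])
plan([.583,.175,.11],.05)
"
```

```text
[0.58821955 0.0857475  0.3827401 ]
w (302, 0, 28, 10) [[313.6, -11.8], [314.0, 6.6], [314.3, -29.1], [314.6, -7.9]]
T (204, 198, 12, 10) [[210.2, 201.3], [214.3, 204.1], [206.6, 201.2], [210.9, 204.0]]
S (400, 184, 10, 18) [[403.7, 186.1], [402.0, 200.3], [404.9, 184.5], [403.2, 198.7]]
t7.28 pos [0.5909 0.0051 0.2007] q6 -0.12 dcm [1.701e+01 1.000e-02 9.070e+00] twist -0.005 world->tool [[-0.05, 1.0, 0.0], [1.0, 0.05, -0.0], [-0.0, 0.0, -1.0]]
```

View pics/s2.png

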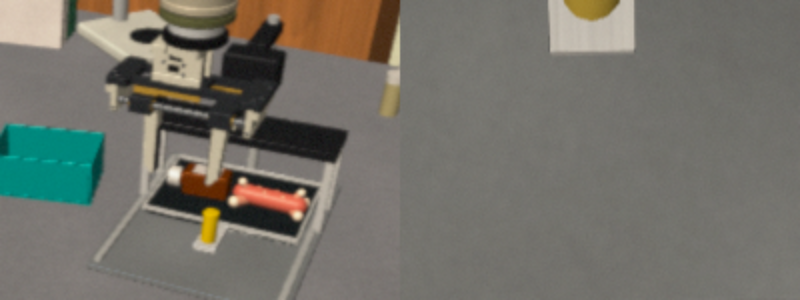

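The scene crop shows the open gripper with its fingertips at about px (375,170) and (408,171). The knob is untouched at (405,193). I'll check whether the reported pose fits.

```bash
python3 -c "
from h import *
S=pickle.load(open('pics/scene0.pkl','rb'))
for d in(0,.04,.08,.12):
  for z in(.176,.22): print(d,z,[proj(S,[.591+s,.005+d,z]).tolist() for s in(-.055,.055)])
"
```

```text
0 0.176 [[368.8, 174.9], [409.0, 185.3]]
0 0.22 [[369.8, 159.7], [411.0, 169.8]]
0.04 0.176 [[375.0, 168.2], [414.5, 178.1]]
0.04 0.22 [[376.1, 153.3], [416.5, 162.8]]
0.08 0.176 [[380.9, 161.9], [419.7, 171.3]]
0.08 0.22 [[382.1, 147.1], [421.8, 156.2]]
0.12 0.176 [[386.6, 155.8], [424.6, 164.8]]
0.12 0.22 [[387.9, 141.3], [426.8, 149.9]]
```

```bash
python3 -c "
from h import *
S=robot.read_camera('scene');T=robot.read_camera('top')
def tag(c,x0,y0,w,h,k):
  f=cv2.resize(c['frame'][y0:y0+h,x0:x0+w],None,fx=k,fy=k,interpolation=2)
  for X in([.591,.005,.176],[.591,.005,.25],[.639,.006,.176],[.543,.004,.176],[.583,.175,.07]):
    p=(proj(c,X)-[x0,y0])*k;cv2.circle(f,tuple(int(v) for v in p),4,(0,255,0),1)
  return f
cv2.imwrite('pics/s3.png',np.hstack([tag(S,335,80,100,150,4),tag(T,190,140,100,150,4)])[:,:,::-1])
print(robot.read_state()['opening'])
"
```

```text
0.07839788670675493
```

View pics/s3.png

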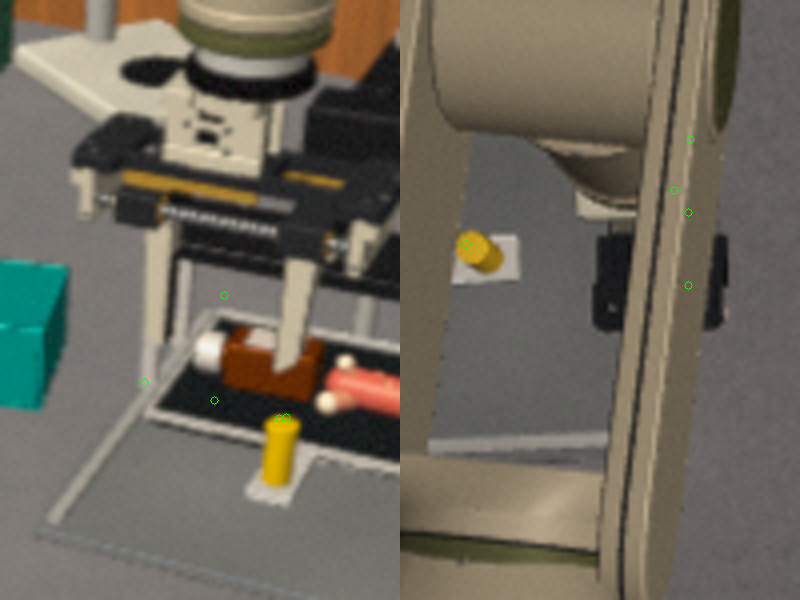

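The scene and wrist pictures agree that the real fingertips are about 3 cm higher than tool_pos and tips_ahead imply. The scene shows them about 12 px above the predicted points, so the fingers closed above the knob. I'll go back, descend lower in steps and watch the force.

{"name": "apply_moves", "arguments": {
  "delta_pos": [
    [5.5, 0, 0],
    [5.5, 0, 0],
    [5.5, 0, 0.5],
    [0.2, 0, 4],
    [0, 0, 4],
    [0, 0, 4],
    [0, 0, 2],
    [0, 0, 0]
  ],
  "twist": [0, 0, 0, 0, 0, 0, 0, 0]
}}

```text
t: 8.38
tool_pos: [0.5829, 0.1712, 0.0558]
orientation: [-2.17, -2.269, 0.005]
force: [-0.2, -0.1, 0.3]
opening: 0.0929
gripper_force: 0.0
```

```bash
python3 -c "
from h import *
plan([.583,.173,.035],.05)
S=robot.read_camera('scene');W=robot.read_camera('wrist');p=robot.read_state()['tool_pos']
f=cv2.resize(S['frame'][80:230,335:435],None,fx=4,fy=4,interpolation=2)
for s in(-.046,.046):
  q=(proj(S,p+[s,0,-.025])-[335,80])*4;cv2.circle(f,tuple(int(v) for v in q),4,(0,255,0),1)
cv2.imwrite('pics/s4.png',np.hstack([f,cv2.copyMakeBorder(cv2.resize(W['frame'],(400,300)),0,300,0,0,0)])[:,:,::-1])
"
```

```text
t8.38 pos [0.5829 0.1712 0.0558] q6 0.16 dcm [0.18 0.02 2.08] twist -0.005 world->tool [[-0.04, 1.0, -0.0], [1.0, 0.04, -0.0], [-0.0, -0.0, -1.0]]
```

View pics/s4.png

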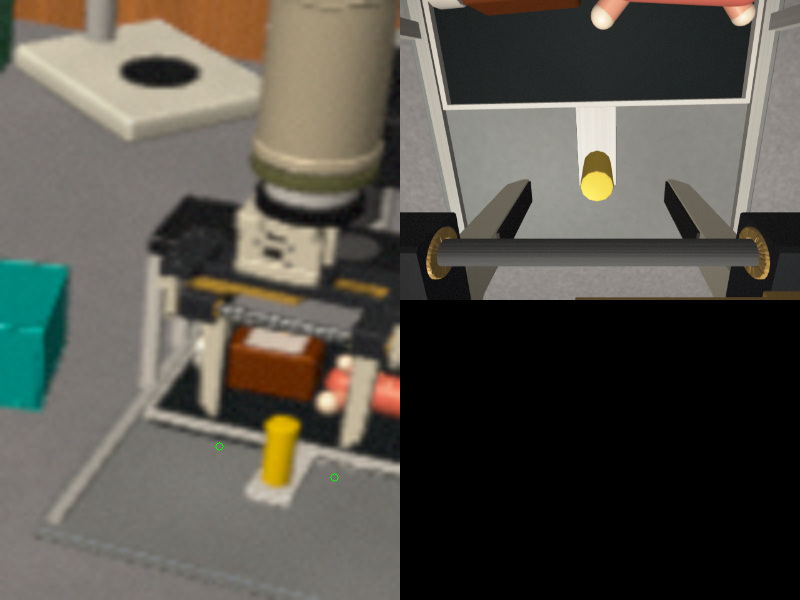

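The scene crop shows the real tips at (208,415) and (350,445), against predicted marks about 31 px (4x) lower. They stand roughly at the knob's top height, so I'll go 2.3 cm lower and close.

{"name": "apply_moves", "arguments": {
  "delta_pos": [
    [0.2, 0, 1],
    [0, 0, 1],
    [0, 0, 0.3],
    [0, 0, 0]
  ],
  "twist": [0, 0, 0, 0]
}}

```text
t: 8.98
tool_pos: [0.584, 0.1735, 0.0343]
orientation: [-2.171, -2.271, 0.001]
force: [0.2, -0.9, 0.5]
opening: 0.0931
gripper_force: 0.0
```

{"name": "apply_moves", "arguments": {
  "delta_pos": [
    [0, 0, 0],
    [0, 0, 0],
    [0, 0, 0],
    [0, 0, 0],
    [0, 0, 0],
    [0, 0, 0],
    [0, 0, 0],
    [0, 0, 0]
  ],
  "twist": [0, 0, 0, 0, 0, 0, 0, 0],
  "gripper": 1.5,
  "squeeze": 25
}}

```text
t: 9.98
tool_pos: [0.5836, 0.1735, 0.0346]
orientation: [-2.17, -2.27, 0.002]
force: [-4.0, -0.0, 3.0]
opening: 0.0236
gripper_force: 25.0
```

Gripped at 23.6 mm with 25 N. Now the pull.

{"name": "apply_moves", "arguments": {
  "delta_pos": [
    [-1, 0, 0],
    [-2.2, 0, 0],
    [-2.2, 0, 0],
    [-2.2, 0, 0],
    [-2.2, 0, 0],
    [-2.2, 0, 0],
    [-2.2, 0, 0],
    [-1.4, 0, 0]
  ],
  "twist": [0, 0, 0, 0, 0, 0, 0, 0]
}}

```text
t: 10.98
tool_pos: [0.5942, 0.0155, 0.0348]
orientation: [2.17, 2.266, 0.006]
force: [18.2, 4.1, -14.3]
opening: 0.0236
gripper_force: 25.0
```

{"name": "apply_moves", "arguments": {
  "delta_pos": [
    [-0.7, 0, 0],
    [-0.5, 0, 0],
    [0, 0, 0]
  ],
  "twist": [0, 0, 0]
}}

```text
t: 11.35
tool_pos: [0.5947, 0.0079, 0.0347]
orientation: [2.171, 2.27, 0.013]
force: [16.4, 17.8, -13.9]
opening: 0.0234
gripper_force: 25.0
```

{"name": "apply_moves", "arguments": {
  "delta_pos": [
    [0.4, 0, 0],
    [0, 0, 0],
    [0, 0, 0],
    [0, 0, 0],
    [0, 0, -5],
    [0, 0, -5],
    [0, 0, -5],
    [0, 0, -5]
  ],
  "twist": [0, 0, 0, 0, 0, 0, 0, 0],
  "gripper": 9.3
}}

```text
t: 12.35
tool_pos: [0.5915, 0.0095, 0.2365]
orientation: [2.171, 2.271, -0.0]
force: [0.2, 0.0, -0.1]
opening: 0.0922
gripper_force: 0.0
```

{"name": "apply_moves", "arguments": {
  "delta_pos": [
    [5, 0, 0],
    [5, 0, 0],
    [0, 0, 0],
    [0, 0, 0]
  ],
  "twist": [0, 0, 0, 0]
}}

```text
t: 12.85
tool_pos: [0.5872, 0.1092, 0.2346]
orientation: [2.17, 2.271, -0.001]
force: [0.5, -1.1, 0.2]
opening: 0.0931
gripper_force: 0.0
```

```bash
python3 -c "
from h import *
plan([.583,.173,.035],.05)
W=robot.read_camera('wrist');pickle.dump(W,open('pics/w5.pkl','wb'));cv2.imwrite('pics/w5.png',W['frame'][:,:,::-1])
T=robot.read_camera('top');pickle.dump(T,open('pics/t5.pkl','wb'))
"
```

```text
t12.85 pos [0.5872 0.1092 0.2346] q6 0.05 dcm [ 6.4  -0.12 19.96] twist -0.004 world->tool [[-0.05, 1.0, -0.0], [1.0, 0.05, -0.0], [-0.0, -0.0, -1.0]]
```

View pics/w5.png

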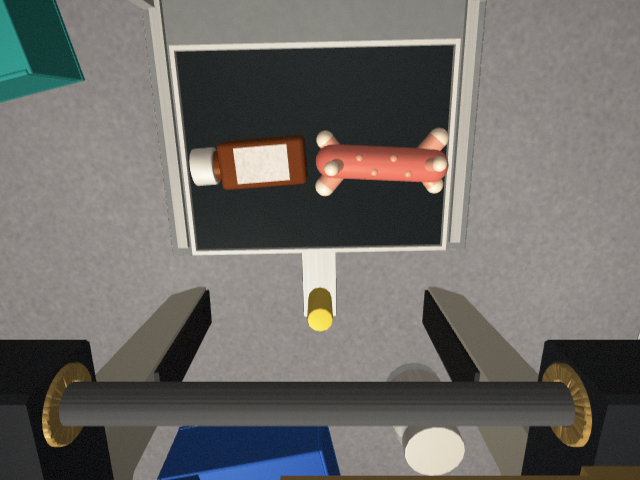

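The wrist view shows the stage out with the knob at (320,318). The bottle's body spans (218–305, 137–188) with its cap on the left, and the coral trunk is at about (381,162).

```bash
python3 -c "
from h import *
W=pickle.load(open('pics/w5.pkl','rb'));T=pickle.load(open('pics/t5.pkl','rb'));S=pickle.load(open('pics/scene0.pkl','rb'))
m=mask(W,(0,130,120),(9,200,255),(310,120,460,200));b=mask(W,(5,150,60),(15,255,200),(190,120,310,200))
b=cv2.morphologyEx(b,cv2.MORPH_CLOSE,np.ones((45,45)))
print('coral',rect(W,m,.033),cv2.boundingRect(big(m)));print('bottle body top',rect(W,b,.055),cv2.boundingRect(big(b)))
print('trunk',cast(W,[[318,162],[448,165]],.033),'bottle top corners',cast(W,[[219,143],[304,137],[221,189],[305,186]],.058))
print('stage corners',cast(W,[[170,47],[460,40],[194,253],[444,248]],.024))
print('bridge front from w1',cast(pickle.load(open('pics/w1.pkl','rb')),[[45,85],[600,74]],.146))
p=np.array([.5829,.1712,.0558])
for dz in(-.03,-.025,-.01,0,.01): print(dz,[proj(S,p+[s,-.005,dz]).tolist() for s in(-.055,.055)])
for n,z in(('white',.075),):
  for c in(T,):
    m=mask(c,(0,0,90),(179,60,255),(380,210,440,290));print(rect(c,m,z),cv2.boundingRect(big(m)))
print('tool',robot.read_state()['tool_pos'])
"
```

```text
coral (array([0.64422727, 0.14891808], dtype=float32), np.float32(0.11927095), np.float32(0.030327164), np.float32(-0.0018550416)) (316, 144, 132, 38)
bottle body top (array([0.53597176, 0.14623849], dtype=float32), np.float32(0.0784078), np.float32(0.039957102), np.float32(0.12944478)) (213, 137, 94, 53)
trunk [[0.58664318 0.14745721 0.033     ]
 [0.70452413 0.15002656 0.033     ]] bottle top corners [[0.50316436 0.16222192 0.058     ]
 [0.57386847 0.17025519 0.058     ]
 [0.50399552 0.12351325 0.058     ]
 [0.57619903 0.12934005 0.058     ]]
stage corners [[0.45533604 0.23836797 0.024     ]
 [0.70325127 0.25492675 0.024     ]
 [0.46839277 0.05213439 0.024     ]
 [0.71444043 0.06832174 0.024     ]]
bridge front from w1 [[0.42910641 0.26890992 0.146     ]
 [0.72540688 0.28749478 0.146     ]]
-0.03 [[385.4, 193.9], [419.8, 203.2]]
-0.025 [[385.5, 192.5], [420.0, 201.8]]
-0.01 [[385.9, 188.3], [420.7, 197.5]]
0 [[386.1, 185.4], [421.1, 194.7]]
0.01 [[386.4, 182.6], [421.5, 191.7]]
(array([ 0.46050858, -0.4005905 ], dtype=float32), np.float32(0.22377214), np.float32(0.16699181), np.float32(0.014369053)) (380, 210, 60, 80)
tool [0.58729117 0.10850974 0.23458198]
```

{"name": "apply_moves", "arguments": {
  "delta_pos": [
    [1.9, 2.9, 0],
    [1.8, 3, 0],
    [0, 0, 0],
    [0, 0, 0],
    [0, 0, 0],
    [0, 0, 0],
    [0, 0, 0],
    [0, 0, 0]
  ],
  "twist": [0, 0, 0.175, 0.175, 0.175, 0.175, 0.175, 0.175]
}}

```text
t: 13.95
tool_pos: [0.6448, 0.1476, 0.2345]
orientation: [3.02, 0.865, -0.001]
force: [-0.4, 0.2, 0.4]
opening: 0.0929
gripper_force: 0.0
```

{"name": "apply_moves", "arguments": {
  "delta_pos": [
    [0, 0, 0],
    [0, 0, 0],
    [0, 0, 0],
    [0, 0, 5],
    [0, 0, 5],
    [0, 0, 3],
    [0, 0, 0]
  ],
  "twist": [0.185, 0.185, 0.185, 0, 0, 0, 0]
}}

```text
t: 14.82
tool_pos: [0.6421, 0.1475, 0.101]
orientation: [3.14, 0.014, -0.01]
force: [0.0, -0.8, -0.5]
opening: 0.0929
gripper_force: 0.0
```

```bash
python3 -c "
from h import *
plan([.644,.149,.017],1.58)
W=robot.read_camera('wrist');cv2.imwrite('pics/w6.png',W['frame'][:,:,::-1])
m=mask(W,(0,130,120),(9,200,255));print('coral',rect(W,m,.033),cv2.boundingRect(big(m)))"
```

```text
t14.82 pos [0.6421 0.1475 0.101 ] q6 1.71 dcm [ 0.25 -0.16  8.4 ] twist -0.000 world->tool [[1.0, 0.01, -0.01], [0.01, -1.0, 0.0], [-0.01, -0.0, -1.0]]
coral (array([0.6426899 , 0.14932781], dtype=float32), np.float32(0.12159469), np.float32(0.029891986), np.float32(-0.002295445)) (289, 147, 51, 187)
```

{"name": "apply_moves", "arguments": {
  "delta_pos": [
    [0.1, -0.15, 3],
    [0, 0, 3],
    [0, 0, 1.5],
    [0, 0, 0.5],
    [0, 0, 0]
  ],
  "twist": [0, 0, 0, 0, 0]
}}

```text
t: 15.5
tool_pos: [0.6464, 0.1508, 0.026]
orientation: [-3.141, -0.017, -0.002]
force: [0.9, -0.4, 0.5]
opening: 0.0932
gripper_force: 0.0
```

{"name": "apply_moves", "arguments": {
  "delta_pos": [
    [0, 0, 0.3],
    [0, 0, 0],
    [0, 0, 0]
  ],
  "twist": [0, 0, 0]
}}

```text
t: 15.88
tool_pos: [0.6457, 0.1508, 0.0221]
orientation: [-3.141, -0.017, -0.001]
force: [0.4, -0.5, -1.0]
opening: 0.0929
gripper_force: 0.0
```

{"name": "apply_moves", "arguments": {
  "delta_pos": [
    [0, 0, 0],
    [0, 0, 0],
    [0, 0, 0],
    [0, 0, 0],
    [0, 0, 0],
    [0, 0, 0],
    [0, 0, 0],
    [0, 0, 0]
  ],
  "twist": [0, 0, 0, 0, 0, 0, 0, 0],
  "gripper": 2,
  "squeeze": 20
}}

```text
t: 16.88
tool_pos: [0.6455, 0.1507, 0.0217]
orientation: [3.142, 0.017, 0.0]
force: [0.7, -0.5, 0.3]
opening: 0.0283
gripper_force: 19.7
```

Opening of 28.3 mm means the pads hold the round bar slightly above its middle. I'll regrip 7 mm lower.

{"name": "apply_moves", "arguments": {
  "delta_pos": [
    [0, 0, 0],
    [0, 0, 0],
    [0, 0, 0.4],
    [0, 0, 0.3],
    [0, 0, 0],
    [0, 0, 0]
  ],
  "twist": [0, 0, 0, 0, 0, 0],
  "gripper": 5
}}

```text
t: 17.62
tool_pos: [0.6455, 0.1507, 0.0147]
orientation: [3.142, 0.017, -0.0]
force: [-0.7, -1.3, 0.1]
opening: 0.05
gripper_force: 0.0
```

{"name": "apply_moves", "arguments": {
  "delta_pos": [
    [0, 0, 0],
    [0, 0, 0],
    [0, 0, 0],
    [0, 0, 0],
    [0, 0, 0]
  ],
  "twist": [0, 0, 0, 0, 0],
  "gripper": 2,
  "squeeze": 20
}}

```text
t: 18.25
tool_pos: [0.6456, 0.1508, 0.0149]
orientation: [-3.142, -0.017, -0.0]
force: [-0.8, 0.0, 1.0]
opening: 0.0293
gripper_force: 20.0
```

{"name": "apply_moves", "arguments": {
  "delta_pos": [
    [0, 0, -1],
    [0, 0, -4],
    [0, 0, -5],
    [0, 0, -5],
    [0, 0, -3],
    [0, 0, 0]
  ],
  "twist": [0, 0, 0, 0, 0, 0]
}}

```text
t: 19.0
tool_pos: [0.6476, 0.1511, 0.1992]
orientation: [-3.14, -0.017, -0.011]
force: [0.6, 0.4, -1.5]
opening: 0.0295
gripper_force: 20.0
```

```bash
python3 -c "
from h import *
plan([.459,-.33,.2],1.61)
W=robot.read_camera('wrist');m=mask(W,(0,130,120),(9,200,255));print(cv2.boundingRect(big(m)))
S=robot.read_camera('scene');m=mask(S,(0,130,120),(9,200,255),(360,60,520,220));print(cv2.boundingRect(big(m)))"
```

```text
t19.00 pos [0.6476 0.1511 0.1992] q6 1.71 dcm [-19.38  47.91  -0.26] twist -0.028 world->tool [[1.0, 0.01, 0.01], [0.01, -1.0, -0.0], [0.01, 0.0, -1.0]]
(284, 176, 71, 206)
(432, 143, 20, 15)
```

{"name": "apply_moves", "arguments": {
  "delta_pos": [
    [-1.9, 4.8, 0],
    [-1.9, 4.8, 0],
    [-1.9, 4.8, 0],
    [-1.9, 4.8, 0],
    [-1.9, 4.8, 0],
    [-1.9, 4.8, 0],
    [-1.9, 4.8, 0],
    [-1.9, 4.8, 0]
  ],
  "twist": [0, 0, 0, 0, 0, 0, 0, 0]
}}

```text
t: 20.1
tool_pos: [0.4956, -0.2356, 0.1919]
orientation: [-3.139, -0.017, 0.005]
force: [0.6, -0.7, -1.6]
opening: 0.0294
gripper_force: 20.0
```

{"name": "apply_moves", "arguments": {
  "delta_pos": [
    [-1.9, 4.8, 0],
    [-1.9, 4.8, 0],
    [-0.4, 0, 0],
    [0, 0, 0],
    [0, 0, 0]
  ],
  "twist": [0, 0, 0, 0, 0]
}}

```text
t: 20.72
tool_pos: [0.4569, -0.3298, 0.1938]
orientation: [-3.14, -0.019, 0.001]
force: [0.1, 0.6, -0.7]
opening: 0.0294
gripper_force: 20.0
```

```bash
python3 -c "
from h import *
plan([.459,-.412,.2],1.61)
W=robot.read_camera('wrist');pickle.dump(W,open('pics/w7.pkl','wb'));T=pickle.load(open('pics/top0.pkl','rb'))
b=W['frame'].copy()
for x,y in((-1,-1),(-1,1),(1,1),(1,-1)):
  a=.041;v=np.array([x*.0875,y*.06]);p=[.458+v[0]*np.cos(a)-v[1]*np.sin(a),-.413+v[0]*np.sin(a)+v[1]*np.cos(a),.075]
  cv2.circle(b,tuple(int(i) for i in proj(W,p)),5,(0,255,0),2)
t=cv2.resize(T['frame'][205:295,375:445],None,fx=5,fy=5,interpolation=2)
cv2.imwrite('pics/w7.png',np.hstack([cv2.resize(b,(440,330)),t[:330]])[:,:,::-1])
"
```

```text
t20.73 pos [ 0.4569 -0.3298  0.1938] q6 0.84 dcm [ 0.11  8.22 -0.63] twist -0.027 world->tool [[1.0, 0.01, -0.0], [0.01, -1.0, -0.0], [-0.0, 0.0, -1.0]]
```

View pics/w7.png

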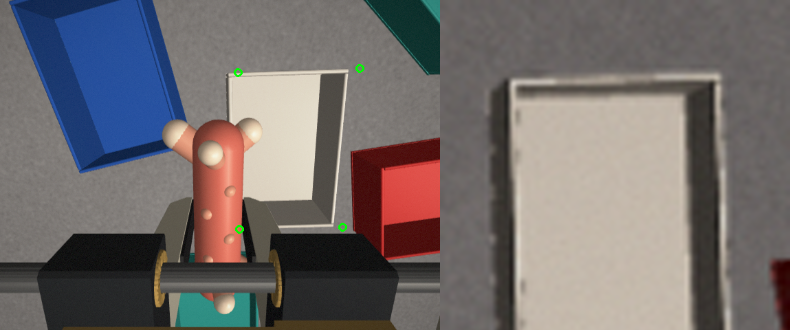

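The wrist view shows the white tub's rim corners at (228,74), (348,71) and (333,226). That is about 11 px left of my marks, so the tub's centre is at about y=-0.403.

{"name": "apply_moves", "arguments": {
  "delta_pos": [
    [0, 3.7, 0],
    [0.2, 3.6, 0],
    [0, 0, 3],
    [0, 0, 3],
    [0, 0, 3],
    [0, 0, 0],
    [0, 0, 0]
  ],
  "twist": [-0.03, 0, 0, 0, 0, 0, 0]
}}

```text
t: 21.65
tool_pos: [0.4615, -0.4041, 0.1061]
orientation: [3.14, 0.066, 0.002]
force: [0.2, -0.5, 0.4]
opening: 0.0299
gripper_force: 20.0
```

```bash
python3 -c "
from h import *
plan([.459,-.403,.012],1.61)
W=robot.read_camera('wrist');S=robot.read_camera('scene')
cv2.imwrite('pics/w8.png',np.hstack([cv2.resize(W['frame'],(400,300)),cv2.resize(S['frame'][200:350,190:390],(400,300))])[:,:,::-1])
"
```

```text
t21.65 pos [ 0.4615 -0.4041  0.1061] q6 0.73 dcm [-0.25 -0.13  9.41] twist 0.003 world->tool [[1.0, 0.04, 0.0], [0.04, -1.0, 0.0], [0.0, -0.0, -1.0]]
```

View pics/w8.png

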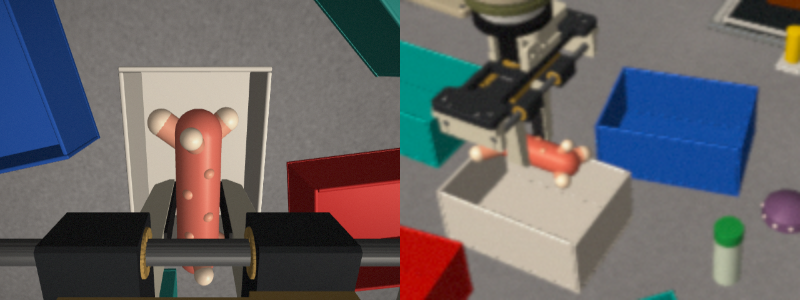

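The coral hangs centred across the white tub (trunk column 198, tub walls 134–262). Lowering it now. That was my tenth picture, so I'll work from numbers from here.

{"name": "apply_moves", "arguments": {
  "delta_pos": [
    [-0.2, 0, 3],
    [0, 0, 3],
    [0, 0, 1.5],
    [0, 0, 1],
    [0, 0, 0.7],
    [0, 0, 0]
  ],
  "twist": [0, 0, 0, 0, 0, 0]
}}

```text
t: 22.5
tool_pos: [0.4587, -0.4044, 0.0129]
orientation: [3.141, 0.064, 0.0]
force: [-0.4, -0.0, -0.3]
opening: 0.0291
gripper_force: 20.0
```

{"name": "apply_moves", "arguments": {
  "delta_pos": [
    [0, 0, 0.4],
    [0, 0, 0.4],
    [0, 0, 0]
  ],
  "twist": [0, 0, 0]
}}

```text
t: 22.88
tool_pos: [0.4583, -0.4041, 0.0044]
orientation: [-3.14, -0.064, 0.001]
force: [0.1, 0.5, -0.7]
opening: 0.0291
gripper_force: 20.0
```

{"name": "apply_moves", "arguments": {
  "delta_pos": [
    [0, 0, 0],
    [0, 0, 0],
    [0, 0, 0],
    [0, 0, 0]
  ],
  "twist": [0, 0, 0, 0],
  "gripper": 4.6
}}

```text
t: 23.38
tool_pos: [0.4586, -0.4044, 0.0049]
orientation: [3.141, 0.064, 0.0]
force: [0.4, 0.4, 0.3]
opening: 0.0462
gripper_force: 0.0
```

{"name": "apply_moves", "arguments": {
  "delta_pos": [
    [0, 0, -1],
    [0, 0, -3],
    [0, 0, -4],
    [0, 0, -5],
    [0, 0, -5],
    [0, 0, -5],
    [0, 0, 0]
  ],
  "twist": [0, 0, 0, 0, 0, 0, 0]
}}

```text
t: 24.25
tool_pos: [0.4607, -0.4064, 0.2419]
orientation: [3.133, 0.064, 0.011]
force: [1.5, 0.1, -0.1]
opening: 0.0459
gripper_force: 0.0
```

```bash
python3 -c "
from h import *
plan([.527,.145,.23],1.67)
W=robot.read_camera('wrist')
m=mask(W,(0,130,120),(9,200,255));print('coral',rect(W,m,.019),cv2.boundingRect(big(m)))
m=mask(W,(110,120,50),(125,255,255));print('blue',rect(W,m,.075),cv2.boundingRect(big(m)))
m=mask(W,(0,0,120),(30,45,255),(100,60,540,420));print('white',rect(W,m,.075),cv2.boundingRect(big(m)))"
```

```text
t24.25 pos [ 0.4607 -0.4064  0.2419] q6 0.72 dcm [  8.87 -54.83   0.82] twist -0.058 world->tool [[1.0, 0.04, 0.01], [0.04, -1.0, 0.01], [0.01, -0.01, -1.0]]
coral (array([ 0.38870016, -0.6325309 ], dtype=float32), np.float32(0.19668642), np.float32(0.118818074), np.float32(-1.3957784)) (432, 210, 198, 130)
blue (array([ 0.537462  , -0.22420433], dtype=float32), np.float32(0.17389503), np.float32(0.14095125), np.float32(0.2586165)) (0, 0, 203, 233)
white (array([ 0.46189177, -0.40135813], dtype=float32), np.float32(0.3896316), np.float32(0.239444), np.float32(-1.5299722)) (100, 60, 440, 279)
```

```bash
python3 -c "
from h import *
W=robot.read_camera('wrist')
m=mask(W,(0,100,120),(9,190,255),(230,60,410,330));print('coral',rect(W,m,.019),cv2.boundingRect(big(m)))"
```

```text
coral (array([ 0.45638078, -0.41081223], dtype=float32), np.float32(0.11875168), np.float32(0.037666157), np.float32(0.07634618)) (303, 142, 39, 121)
```

{"name": "apply_moves", "arguments": {
  "delta_pos": [
    [0.9, -5.5, 0],
    [0.9, -5.5, 0],
    [0.9, -5.5, 0],
    [0.9, -5.5, 0],
    [0.9, -5.5, 0],
    [0.9, -5.5, 0],
    [0.9, -5.5, 0],
    [0.9, -5.5, 0]
  ],
  "twist": [0, 0, 0, 0, 0, 0, 0, 0],
  "gripper": 9.3
}}

```text
t: 25.35
tool_pos: [0.5113, 0.0401, 0.2327]
orientation: [-3.141, -0.064, 0.005]
force: [0.9, -1.1, 1.2]
opening: 0.0933
gripper_force: 0.0
```

{"name": "apply_moves", "arguments": {
  "delta_pos": [
    [0.9, -5.5, 0],
    [0.8, -5.3, 0],
    [0, 0, 0],
    [0, 0, 5],
    [0, 0, 5],
    [0, 0, 0],
    [0, 0, 0]
  ],
  "twist": [-0.05, 0, 0, 0, 0, 0, 0]
}}

```text
t: 26.22
tool_pos: [0.5229, 0.1465, 0.1359]
orientation: [3.138, 0.141, 0.001]
force: [0.4, -0.1, 0.0]
opening: 0.0933
gripper_force: 0.0
```

```bash
python3 -c "
from h import *
plan([.527,.145,.02],1.67)
W=robot.read_camera('wrist')
b=mask(W,(5,150,60),(15,255,200),(150,60,500,470))
b=cv2.morphologyEx(b,cv2.MORPH_CLOSE,np.ones((45,45)))
print('bottle',rect(W,b,.055),cv2.boundingRect(big(b)))
w=mask(W,(0,0,130),(179,60,255),(200,0,460,470));n,l,st,ce=cv2.connectedComponentsWithStats(w)
print([(st[i].tolist(),np.round(cast(W,ce[i],.04)[0],3).tolist()) for i in range(1,n) if st[i][4]>300])"
```

```text
t26.23 pos [0.5229 0.1465 0.1359] q6 1.66 dcm [ 0.39  0.19 11.59] twist -0.009 world->tool [[1.0, 0.09, 0.0], [0.09, -1.0, 0.0], [0.0, -0.0, -1.0]]
bottle (array([0.53789914, 0.14633414], dtype=float32), np.float32(0.08062646), np.float32(0.039644934), np.float32(0.12596507)) (286, 156, 65, 123)
[([432, 38, 28, 256, 3669], [0.553, 0.059, 0.04]), ([294, 184, 49, 71, 3234], [0.535, 0.146, 0.04]), ([210, 274, 214, 37, 2362], [0.476, 0.14, 0.04]), ([200, 308, 251, 74, 16461], [0.436, 0.138, 0.04]), ([200, 411, 260, 9, 2214], [0.377, 0.12, 0.04]), ([242, 426, 218, 44, 9322], [0.347, 0.101, 0.04])]
```

{"name": "apply_moves", "arguments": {
  "delta_pos": [
    [0.5, 0.15, 0],
    [0, 0, 4],
    [0, 0, 4],
    [0, 0, 3],
    [0, 0, 0.8],
    [0, 0, 0],
    [0, 0, 0]
  ],
  "twist": [-0.02, 0, 0, 0, 0, 0, 0]
}}

```text
t: 27.15
tool_pos: [0.5293, 0.1464, 0.0189]
orientation: [-3.136, -0.174, -0.005]
force: [-0.1, 0.4, 0.7]
opening: 0.0926
gripper_force: 0.0
```

{"name": "apply_moves", "arguments": {
  "delta_pos": [
    [0, 0, 0],
    [0, 0, 0],
    [0, 0, 0],
    [0, 0, 0],
    [0, 0, 0],
    [0, 0, 0],
    [0, 0, 0],
    [0, 0, 0]
  ],
  "twist": [0, 0, 0, 0, 0, 0, 0, 0],
  "gripper": 3,
  "squeeze": 25
}}

```text
t: 28.15
tool_pos: [0.5275, 0.146, 0.0167]
orientation: [3.137, 0.174, -0.0]
force: [-0.5, -0.1, -0.2]
opening: 0.04
gripper_force: 25.0
```

{"name": "apply_moves", "arguments": {
  "delta_pos": [
    [0, 0, -1],
    [0, 0, -4],
    [0, 0, -5],
    [0, 0, -5],
    [0, 0, -4],
    [0, 0, 0]
  ],
  "twist": [0, 0, 0, 0, 0, 0]
}}

```text
t: 28.9
tool_pos: [0.5301, 0.1466, 0.2121]
orientation: [-3.136, -0.174, -0.013]
force: [0.7, 1.2, -2.0]
opening: 0.0399
gripper_force: 25.0
```

{"name": "apply_moves", "arguments": {
  "delta_pos": [
    [-0.5, 4.8, 0],
    [-0.5, 4.8, 0],
    [-0.5, 4.8, 0],
    [-0.5, 4.8, 0],
    [-0.5, 4.8, 0],
    [-0.5, 4.8, 0],
    [0, 0, 0],
    [0, 0, 0]
  ],
  "twist": [0, 0, 0, 0, 0, 0, -0.15, 0]
}}

```text
t: 29.9
tool_pos: [0.5288, -0.1437, 0.2054]
orientation: [-3.114, -0.405, 0.003]
force: [0.4, 1.4, -1.1]
opening: 0.0398
gripper_force: 25.0
```

```bash
python3 -c "
from h import *
plan([.534,-.212,.017],1.83)
W=robot.read_camera('wrist');pickle.dump(W,open('pics/w9.pkl','wb'))
m=mask(W,(110,120,50),(125,255,255));print('blue',rect(W,m,.075),cv2.boundingRect(big(m)))
print(cv2.approxPolyDP(cv2.convexHull(big(m)),6,True).reshape(-1,2).tolist())
print([proj(W,[.533+u*.0875*np.cos(.26)-v*.06*np.sin(.26),-.214+u*.0875*np.sin(.26)+v*.06*np.cos(.26),.075]).tolist() for u,v in((-1,-1),(-1,1),(1,1),(1,-1))])
"
```

```text
t29.90 pos [ 0.5288 -0.1437  0.2054] q6 0.95 dcm [-1.21  6.76 18.84] twist -0.000 world->tool [[0.97, 0.26, -0.0], [0.26, -0.97, -0.0], [-0.0, 0.0, -1.0]]
blue (array([ 0.5394577 , -0.21089613], dtype=float32), np.float32(0.16528043), np.float32(0.12059023), np.float32(0.25862622)) (327, 120, 168, 208)
[[327, 120], [494, 124], [471, 327], [371, 286], [327, 192]]
[[470.9, 339.6], [327.7, 339.8], [329.1, 123.3], [496.6, 122.9]]
```

{"name": "apply_moves", "arguments": {
  "delta_pos": [
    [-0.6, 3.4, 0],
    [-0.6, 3.4, 0],
    [0, 0, 0],
    [0, 0, 4],
    [0, 0, 4],
    [0, 0, 3],
    [0, 0, 0],
    [0, 0, 0]
  ],
  "twist": [0, 0, 0, 0, 0, 0, 0, 0]
}}

```text
t: 30.95
tool_pos: [0.5364, -0.2118, 0.0981]
orientation: [3.114, 0.408, 0.002]
force: [0.7, 0.7, -2.0]
opening: 0.0401
gripper_force: 25.0
```

```bash
python3 -c "
from h import *
plan([.534,-.2125,.009],1.83)
W=robot.read_camera('wrist')
m=mask(W,(110,120,50),(125,255,255));print(cv2.boundingRect(big(m)))
print([proj(W,[.5335+u*.0875*np.cos(.26)-v*.06*np.sin(.26),-.2125+u*.0875*np.sin(.26)+v*.06*np.cos(.26),.075]).tolist() for u,v in((-1,-1),(-1,1),(1,1),(1,-1))])
b=mask(W,(5,150,60),(15,255,200),(150,60,500,470));print('bottle',cv2.boundingRect(big(b)))
"
```

```text
t30.95 pos [ 0.5364 -0.2118  0.0981] q6 0.84 dcm [-0.26  0.    8.91] twist 0.002 world->tool [[0.97, 0.26, 0.0], [0.26, -0.97, 0.0], [0.0, -0.0, -1.0]]
(191, 104, 188, 232)
[[419.2, 419.0], [213.8, 419.2], [187.0, 104.4], [445.8, 104.3]]
bottle (260, 209, 112, 173)
```

{"name": "apply_moves", "arguments": {
  "delta_pos": [
    [-0.2, 0, 3],
    [0, 0, 3],
    [0, 0, 1.5],
    [0, 0, 1],
    [0, 0, 0.4],
    [0, 0, 0],
    [0, 0, 0]
  ],
  "twist": [0, 0, 0, 0, 0, 0, 0]
}}

```text
t: 31.88
tool_pos: [0.5343, -0.2131, 0.0087]
orientation: [3.114, 0.408, 0.002]
force: [0.7, 0.3, -1.7]
opening: 0.0399
gripper_force: 25.0
```

{"name": "apply_moves", "arguments": {
  "delta_pos": [
    [0, 0, 0],
    [0, 0, 0],
    [0, 0, 0],
    [0, 0, 0],
    [0, 0, 0]
  ],
  "twist": [0, 0, 0, 0, 0],
  "gripper": 5.4
}}

```text
t: 32.5
tool_pos: [0.5336, -0.2128, 0.0077]
orientation: [3.115, 0.408, 0.0]
force: [0.1, -0.6, -0.2]
opening: 0.0534
gripper_force: 0.0
```

{"name": "apply_moves", "arguments": {
  "delta_pos": [
    [0, 0, -1],
    [0, 0, -3],
    [0, 0, -4],
    [0, 0, -5],
    [0, 0, -5],
    [0, 0, -5],
    [0, 0, 0],
    [0, 0, 0]
  ],
  "twist": [0, 0, 0, 0, 0, 0, 0, 0]
}}

```text
t: 33.5
tool_pos: [0.5335, -0.2127, 0.2378]
orientation: [3.115, 0.408, 0.0]
force: [-1.1, -0.3, -0.4]
opening: 0.0539
gripper_force: 0.0
```

```bash
python3 -c "
from h import *
plan([.3,-.3,.25])
W=robot.read_camera('wrist')
b=mask(W,(5,150,60),(15,255,200),(150,60,500,470));b=cv2.morphologyEx(b,cv2.MORPH_CLOSE,np.ones((45,45)));print('bottle',rect(W,b,.044),cv2.boundingRect(big(b)))
m=mask(W,(110,120,50),(125,255,255));print('blue',rect(W,m,.075))
T=robot.read_camera('top');m=mask(T,(110,120,50),(125,255,255),(300,170,390,270));print('blue top',rect(T,m,.075))
"
```

```text
t33.50 pos [ 0.5335 -0.2127  0.2378] q6 0.84 dcm [-24.81   2.41  -1.22] twist 0.000 world->tool [[0.97, 0.26, 0.0], [0.26, -0.97, 0.0], [0.0, -0.0, -1.0]]
bottle (array([ 0.5433961 , -0.21079852], dtype=float32), np.float32(0.07636913), np.float32(0.03793564), np.float32(0.27180377)) (296, 152, 43, 84)
blue (array([ 0.537493 , -0.2123964], dtype=float32), np.float32(0.1675037), np.float32(0.11922273), np.float32(0.25873145))
blue top (array([ 0.4869925 , -0.22126919], dtype=float32), np.float32(0.11076642), np.float32(0.08291373), np.float32(-1.3083625))
```

```bash
python3 -c "
from h import *
S0=pickle.load(open('pics/scene0.pkl','rb'));S=robot.read_camera('scene')
for n,lo,hi,roi in(('urchin',(130,60,40),(165,255,255),(360,280,410,325)),('vial',(50,120,40),(75,255,255),(335,300,370,350)),('jar',(0,0,140),(40,70,255),(390,230,430,285)),('knob',(18,120,90),(35,255,255),(360,175,440,240)),('white',(0,0,130),(30,50,255),(205,260,310,345))):
  print(n,[cv2.boundingRect(big(mask(c,lo,hi,roi))) if mask(c,lo,hi,roi).any() else None for c in(S0,S)])
print([proj(S,[.592,y,.045]).tolist() for y in(.0,.008,.02,.03)])
"
```

```text
urchin [(371, 295, 25, 21), (371, 295, 25, 21)]
vial [(347, 308, 15, 16), (347, 308, 15, 15)]
jar [(397, 234, 29, 44), (397, 234, 29, 45)]
knob [(400, 184, 10, 18), (382, 212, 10, 20)]
white [(207, 263, 98, 82), (207, 260, 98, 85)]
[[384.2, 222.6], [385.4, 221.1], [387.0, 218.9], [388.4, 217.0]]
```

```bash
python3 -c "
from plant import robot
print(robot.close_job())"
```

```text
the job is handed in; nothing more can be done
None
```

The job is handed in (no verdict was returned): my last measurements show the stage fully out, the coral in the white tub, the bottle in the blue tub, and the jar, vial and urchin where they stood.

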